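# Bar the honey jars into their cradle

## Task

Take the top bar off the pile of three, leaving the other two where they are, and lay it across the two posts of the jar cradle, over the lying jars and short of the steel keeper strap, then let go of it. Then push its free end so that it slides under the strap until it is firmly home against the end stop: press it there for a moment with a steady, moderate push, no slamming, and leave it. Do not disturb the jars and the other things on the bench.

Things in the scene. Friction and masses are not known exactly. Their poses are not given: they have to be found in the camera images.
- bar_top: topmost of three identical bars of bare aluminium lying in a pile: 32 mm wide (x), 200 mm long (y), 18 mm thick, about 0.2 kg; origin at the centre of its underside, z up. Either end may go first.
- bar_mid: the bar under it, same size and axes, leave in place
- bar_low: the lowest bar of the pile, same size and axes, lies on the board
- board: fixed brown wooden board under the pile, 130 x 230 x 20 mm, origin at the centre of its underside
- cradle: fixed plywood jar cradle; origin at the centre of its underside, z up, x across, y along the line of the bar. Base 150 (x) x 236 (y) x 12 mm. Two posts with flat tops at z = 74 mm, 90 mm wide in x, carry the bar: the open post at y -82 to -62 mm, the keeper post at y 62 to 115 mm. The bar slides in under the keeper strap towards +y; its free end sticks out past the open post on the -y side.
- open_seat (a point): middle of the open post's flat top (y = -72 mm of the cradle, z = 74), axes as the cradle's; open above, with cheeks 14 mm high on both sides of the bar, 39 mm apart
- keeper_mouth (a point): on the keeper post's flat top (z = 74) under the front edge of the steel strap (y = 80 mm of the cradle), axes as the cradle's. From y = 62 to 80 the top is an open ledge between flared low cheeks; from 80 to 105 the strap spans it, its underside 22 mm above the post's top, cheeks 38 mm apart. A bar laid with its leading end some 9 mm short of this point rests on both posts clear of the strap.
- stop: fixed dark steel stop block with a black screw knob behind it, on the keeper post, mostly hidden under the strap; its setting differs from time to time. Origin at the centre of its face that meets the bar's end (83 mm above the bench); axes as the cradle's; its face lies at y = 97 to 113 mm of the cradle.
- jar_near: square amber honey jar with white cap lying in the cradle along its x, 56 x 56 x 100 mm, top at 68 mm above the bench, next to the open post; origin at the centre of its underside
- jar_keeper: the same, next to the keeper post
- jar_side: standing honey jar, 56 x 56 x 100 mm high, between the cradle and the pile, at the far side; origin at the centre of its underside
- jar_back: standing honey jar, same size, beyond the work area
- bowl: steel bowl, rim diameter 150, 55 mm high, origin under its centre
- scraper: spatula lying on the bench
- cap: loose white jar cap, 49 mm diameter, 18 mm high
There are look-alikes about, which are no part of the job. Leave any orange look-alike of the bar_top alone. Leave any turquoise look-alike of the bar_mid alone.

How it is judged:
On the way, in this order (a step that is already met when the one before it is completed fails the run):
1. the top bar is lifted clear of the pile (height (world z) of bar_top above 0.085 m and contact force between bar_top and bar_mid below 0.05 N), for 0.1 s.
2. the bar lies across both posts, let go of, its leading end short of home by at least 12 mm (z of bar_top in the frame of cradle between 0.07 and 0.0785 m and x of bar_top in the frame of cradle between -0.007 and 0.007 m and angle between bar_top's own z axis and vertical below 0.05 rad and linear speed of bar_top below 0.02 m/s and contact force between the fingers and bar_top below 0.2 N and angle between the y axis of bar_top and the y axis of cradle, either way round below 0.1 rad and y of bar_top in the frame of stop between -0.155 and -0.112 m), for 0.3 s.
3. the bar is pressed against the end stop with more than 3 N, by a push at its free end (contact force between bar_top and stop above 3 N and contact force between the fingers and bar_top above 1 N and y of the grasp point in the frame of cradle below -0.075 m), for 0.15 s.
At the end, for the whole second after the job is handed in: the bar lies flat on both posts of the cradle, level within 0.05 rad, along the cradle's y within 0.06 rad and 7 mm of its middle line, its leading end under the strap within 4 mm of the stop's face, at rest and let go of (z of bar_top in the frame of cradle between 0.07 and 0.0785 m and x of bar_top in the frame of cradle between -0.007 and 0.007 m and angle between bar_top's own z axis and vertical below 0.05 rad and linear speed of bar_top below 0.02 m/s and contact force between the fingers and bar_top below 0.2 N and angle between the y axis of bar_top and the y axis of cradle, either way round below 0.06 rad and y of bar_top in the frame of stop between -0.104 and -0.096 m); the robot touches nothing.
It fails at once if the bar is slammed or forced against the stop (over 45 N) (contact force between bar_top and stop above 45 N).
It fails at once if one of the two lower bars is shifted by more than 15 mm (distance of any of bar_mid, bar_low from where it was at the start of the episode above 0.015 m).
It fails at once if a jar, the bowl, the scraper or the loose cap is shifted by more than 20 mm (distance of any of jar_near, jar_keeper, jar_side, jar_back, bowl, scraper, cap from where it was at the start of the episode above 0.02 m).
It also fails if it takes over 58 s, if anything falls off the work surface, if the arm or the gripper's body presses on something with over 40 N, if the wrist force passes 120 N, or if a joint passes its speed limit or range.

## Robot

A 6-joint arm with a two-finger parallel gripper is mounted at the origin on the work surface. World frame = base frame: x ahead of the robot, y to its left, z up, the work surface at z = 0. Lengths are in m, angles in rad, forces in N, time in s.
With the tool pointing down it reaches from about 0.35 to 0.85 m from the base axis. Payload 8.1 kg.
Tool frame: the origin (TCP) lies on the centre line of the jaws, within the pads' length; the fingertips stand 17 mm ahead of it and the grasp point (between the pads) lies 2 mm behind it; z points along the fingers, y is the line along which they close (so a half turn about z gives the same grasp; the last joint's range is limited). The gripper opens to 93 mm and grips with 3 to 60 N. Pads are 15 mm wide; open, the fingers measure 128 mm over their backs; the gripper's body (75 mm by 188 mm) begins 65 mm behind the grasp point.
Start: joints at [1.249, 0.13, 1.488, -0, 1.523, -0.085], TCP at [0.141, 0.583, 0.236] pointing down, gripper open.
Joint ranges: [-2.96, 2.96], [-0.89, 2.26], [0.02, 2.5], [-1.34, 4.48], [0, 2.73], [-2.66, 2.66]. Speed limits (rad/s): [2.39, 2.39, 2.79, 3.14, 3.14, 3.14].

## Interface

Orientations are given as a rotation vector (axis times angle).
In Python, from plant import telemetry, viewer, order gives the robot as it stands.
- The arm moves only by the tool send_rows, never from a script. Its argument "plan" is a list that holds one entry, the list of rows, each a list of 5 numbers: the closure, from -1 (fully open) to 1 (shut), then the shift along the world's x, y, z normalised to -1 to 1, where 1 is 0.2 m, then the turn about the world's z normalised to -1 to 1, where 1 is 60 degrees. A call has 1 to 20 rows; each row is the pose to reach, as a shift and turn from the pose commanded when the call began; what a row does not reach only later rows make up. A row lasts 1/12 s, in which the tool goes at most 41.7 mm and 7.16 degrees, less where a joint would pass 70% of its speed; a pose out of reach is approached as far as the arm can. A call with a number of a shift or a turn outside -1 to 1 is refused whole. A call with a gripper value outside its range is refused whole. The fingers move at their own pace and stop on an object; "force" is the grip in N (left out, the last holds). Time passes only in rows, so rows that repeat a pose let the fingers close. It gives the time, the measured TCP pose, the force, the opening and the grip force at its end, in the units of the state.
- telemetry.read_state(): the state, without advancing time (a new reading comes with each control period).
- viewer.read_camera(name): name is "side" or "top" or "wrist"; returns (picture, depth): 480x640x3 uint8, blue, green, red; 480x640 float32, m along the optical axis (not along the pixel's ray), 0 where there is no reading.
- viewer.calibration(name): a dict with "camera_matrix" (3x3 intrinsics, pixels), "dist_coeffs" ([k1, k2, p1, p2, k3] as OpenCV has them; the pictures are not rectified), "extrinsics" (4x4, takes a point from camera to world coordinates); the wrist camera has in their place "hand_eye" (4x4, takes a point from camera to tool coordinates, whose origin is the TCP and whose axes are the flange's). Camera axes: x right, y up, looking along -z (the intrinsics and any distortion apply to the point x, -y, -z); pixel columns grow to the right and rows downward; lengths in m; the calibration is good to about 2 mm. A picture is of the moment at which its call begins: read the wrist's pose just before it. calibration takes no time and is no camera call.
- order.close_job(): hands the job in; it is judged then, once.
The state is a dict: "t": time; "q": joint angles; "dq": joint speeds; "joint_torque": joint torques, N m; "tool_pos": TCP position; "orientation": TCP orientation; "force": force on the tool from outside, world axes, zero at the start; "wrist_torque": the same for the moment, N m; "opening": finger opening in m; "gripper_force": force on a finger pad.
Only numpy, scipy, OpenCV 4.12 (cv2) and the standard library are available. Lean on these libraries where they do the work, as an engineer would, in place of code of your own. Each camera call takes 0.05 s, during which the arm holds its last target. There are 200 camera calls.

## Working session

There is one attempt and no reset: what is moved stays moved. The work goes in short steps, Python scripts to look and compute and a tool call to move; the robot and the scene stay as the last step left them, time stands still between calls to the robot, and variables do not carry over. Pictures are saved under pics/ and viewed, at most 10 in all, crops included, and the job is handed in when it is done.

Besides the shell and the picture viewer there is one more tool, called after "Call:" by a JSON object that holds its "api" and its "payload", one argument or row to a line. send_rows: Moves the arm, as the interface text tells. Scaled input: -1 to 1 covers 0.2 m each way for a shift and 60 degrees each way for a turn. Its arguments: {"type":"object","properties":{"plan":{"type":"array"},"force":{"type":"number"}},"required":["plan"]}

```bash
ls; mkdir -p pics; cat > h.py <<'E'
import numpy as np, cv2
from plant import telemetry, viewer, order
from scipy.spatial.transform import Rotation as R
def grab(name):
    s=telemetry.read_state(); im,d=viewer.read_camera(name); c=viewer.calibration(name)
    K=np.array(c["camera_matrix"]);D=np.array(c["dist_coeffs"])
    if "extrinsics" in c: T=np.array(c["extrinsics"])
    else:
        T=np.eye(4);T[:3,:3]=R.from_rotvec(s["orientation"]).as_matrix();T[:3,3]=s["tool_pos"];T=T@np.array(c["hand_eye"])
    return im,d,K,D,T
def rays(px,K,D,T):
    p=cv2.undistortPoints(np.array(px,float).reshape(-1,1,2),K,D)[:,0]
    return np.c_[p[:,0],-p[:,1],-np.ones(len(p))]@T[:3,:3].T
def onz(px,z,K,D,T):
    r=rays(px,K,D,T);o=T[:3,3];return o+r*((z-o[2])/r[:,2])[:,None]
def cloud(d,K,D,T):
    v,u=np.indices(d.shape);px=np.c_[u.ravel(),v.ravel()]
    P=T[:3,3]+rays(px,K,D,T)*d.ravel()[:,None];P[d.ravel()==0]=np.nan
    return P.reshape(*d.shape,3)
def save(n,g):
    cv2.imwrite(f"pics/{n}.png",g[0]);np.savez(f"{n}.npz",im=g[0],d=g[1],K=g[2],D=g[3],T=g[4])
def load(n):
    f=np.load(f"{n}.npz");return [f[k] for k in("im","d","K","D","T")]
E
python3 - <<'E'
from h import *
print(telemetry.read_state())
for n in("top","side"):
    g=grab(n);save(n+"0",g);print(n,g[4].round(3))
E
```

```text
pics
{'t': 0.0, 'q': array([ 1.24861519e+00,  1.31141294e-01,  1.48928100e+00, -1.52343442e-05,
        1.52300064e+00, -8.53738235e-02]), 'dq': array([-0.00048063,  0.001276  ,  0.00098784,  0.00064922,  0.00089012,
       -0.00139512]), 'joint_torque': array([ 1.21247373e-03, -5.59866464e+01, -4.91753483e+01,  7.68714678e-02,
        3.60128295e-02, -1.45517984e-04]), 'tool_pos': array([0.14055656, 0.58274768, 0.23459835]), 'orientation': array([-3.71064211e-01, -3.11924258e+00,  2.82003521e-03]), 'force': array([0.35890546, 0.16235155, 0.09057299]), 'wrist_torque': array([-0.0030932 ,  0.02922374, -0.0232602 ]), 'gripper_force': 0.0, 'opening': 0.09299135111225623}
top [[ 0.025  0.998 -0.057  0.439]
 [-0.999  0.026  0.026 -0.04 ]
 [ 0.028  0.056  0.998  1.461]
 [ 0.     0.     0.     1.   ]]
side [[ 0.749  0.478 -0.459 -0.118]
 [-0.663  0.535 -0.524 -0.755]
 [-0.004  0.697  0.717  1.044]
 [ 0.     0.     0.     1.   ]]
```

View pics/top0.png

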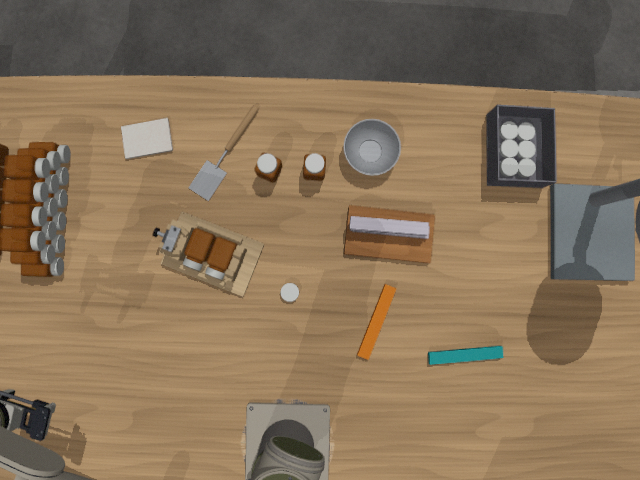

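View pics/side0.png

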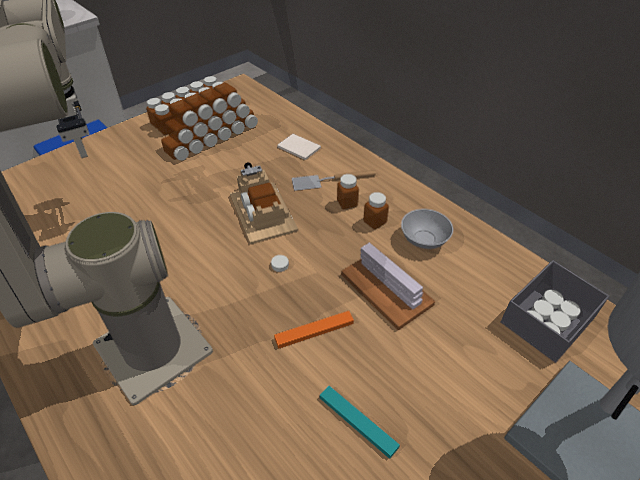

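The top view shows the pile on its board at about (389,228) and the cradle at about (213,252), with its knob and strap to the left (160,235). The open end of the cradle faces the pile. The loose cap is at (289,292), and the orange and turquoise decoys are below the pile. The side view agrees with this.

```bash
python3 - <<'E'
from h import *
for n in("top0","side0"):
    im,d,K,D,T=load(n);P=cloud(d,K,D,T);x,y,z=np.moveaxis(P,-1,0)
    print(n,"depth ok",(d>0).mean(), "bench z",np.nanmedian(z[(x>.3)&(x<.45)&(y>0)&(y<.1)]) if n=="top0" else np.nanmedian(z[(abs(z)<.03)]))
    for nm,m in(("pile",(x>.35)&(x<.6)&(y<-.1)&(y>-.42)&(z>.064)&(z<.09)),("cradle",(x>.25)&(x<.55)&(y<.45)&(y>.08)&(z>.06)&(z<.12)),("base",(x>.25)&(x<.55)&(y<.45)&(y>.08)&(z>.007)&(z<.12))):
        q=P[m]
        r=cv2.minAreaRect(q[:,:2].astype(np.float32)*1000);print(nm,len(q),r,np.percentile(q[:,2],[5,50,95]).round(4))
im,d,K,D,T=load("top0")
for p,zz in(((267,164),.1),((314,163),.1),((289,292),.018),((372,148),.055)):print(p,onz([p],zz,K,D,T).round(3))
E
```

```text
top0 depth ok 0.99611328125 bench z -5.211500705692984e-05
pile 1009 ((577.9547119140625, -242.87918090820312), (198.31417846679688, 33.19193649291992), 87.03700256347656) [0.0682 0.0735 0.0783]
cradle 2413 ((505.87567138671875, 239.9040069580078), (225.07855224609375, 100.22661590576172), 70.7439193725586) [0.0619 0.0696 0.1002]
base 4668 ((400.6802062988281, 264.44140625), (298.7315368652344, 367.0080871582031), 0.17298352718353271) [0.0087 0.0614 0.0947]
side0 depth ok 0.996181640625 bench z 0.0007122441582059214
pile 856 ((574.8460693359375, -244.20208740234375), (199.52108764648438, 36.42306900024414), 87.39069366455078) [0.0663 0.0731 0.0768]
cradle 1383 ((501.94482421875, 236.31088256835938), (229.3280029296875, 99.60697937011719), 69.39139556884766) [0.062  0.0699 0.0997]
base 2977 ((403.43280029296875, 260.010498046875), (292.7924499511719, 359.6224365234375), 0.12525193393230438) [0.0097 0.056  0.0912]
(267, 164) [[0.718 0.067 0.1  ]]
(314, 163) [[ 0.724 -0.05   0.1  ]]
(289, 292) [[0.401 0.005 0.018]]
(372, 148) [[ 0.778 -0.199  0.055]]
```

```bash
python3 - <<'E'
from h import *
s=telemetry.read_state();M=R.from_rotvec(s["orientation"]).as_matrix();print(M.round(3))
H=np.array(viewer.calibration("wrist")["hand_eye"]);print(H.round(3));print(viewer.calibration("wrist")["camera_matrix"]);print((M@H[:3,:3]).round(2),(M@H[:3,3]).round(3))
y=M[:,1];print("tool y angle",np.degrees(np.arctan2(y[1],y[0])))
E
```

```text
[[-0.972  0.235 -0.001]
 [ 0.235  0.972 -0.002]
 [ 0.    -0.002 -1.   ]]
[[ 0.001  0.971  0.238  0.066]
 [ 1.    -0.001  0.    -0.   ]
 [ 0.     0.238 -0.971 -0.15 ]
 [ 0.     0.     0.     1.   ]]
[[347.22958011   0.         314.93172696]
 [  0.         347.22958011 244.99710847]
 [  0.           0.           1.        ]]
[[ 0.23 -0.94 -0.23]
 [ 0.97  0.23  0.06]
 [-0.   -0.24  0.97]] [-0.064  0.015  0.15 ]
tool y angle 76.43459054122056
```

Call:
{"api": "send_rows", "payload": {
  "plan": [
    [[-1,0.2,-0.2,0.3,0],[-1,0.4,-0.4,0.45,0],[-1,0.6,-0.6,0.45,0],[-1,0.8,-0.8,0.45,0],[-1,0.95,-0.95,0.45,0],[-1,1,-1,0.45,0],[-1,1,-1,0.45,0],[-1,1,-1,0.45,0],[-1,1,-1,0.45,0],[-1,1,-1,0.45,0],[-1,1,-1,0.45,0]]
  ]
}}

```text
t: 1.02
tool_pos: [0.3401, 0.3836, 0.3252]
orientation: [-0.371, -3.119, 0.0]
force: [0.4, 0.2, -0.0]
opening: 0.093
gripper_force: 0.0
```

Call:
{"api": "send_rows", "payload": {
  "plan": [
    [[-1,0.1,-0.15,0,-0.11],[-1,0.2,-0.3,0,-0.22],[-1,0.3,-0.45,0,-0.33],[-1,0.4,-0.6,0,-0.44],[-1,0.5,-0.7,0,-0.55],[-1,0.6,-0.8,0,-0.66],[-1,0.65,-0.9,0,-0.77],[-1,0.65,-0.9,0,-0.88],[-1,0.65,-0.9,0,-1],[-1,0.65,-0.9,0,-1]]
  ]
}}

```text
t: 1.85
tool_pos: [0.4703, 0.2043, 0.3251]
orientation: [-1.887, -2.511, 0.001]
force: [0.5, -0.0, 0.5]
opening: 0.0932
gripper_force: 0.0
```

Call:
{"api": "send_rows", "payload": {
  "plan": [
    [[-1,0,0,0,-0.1],[-1,0,0,0,-0.2],[-1,0,0,0,-0.3],[-1,0,0,0,-0.4],[-1,0,0,0,-0.5],[-1,0,0,0,-0.6],[-1,0,0,0,-0.6],[-1,0,0,0,-0.6],[-1,0,0,0,-0.6]]
  ]
}}

```text
t: 2.6
tool_pos: [0.4704, 0.204, 0.3255]
orientation: [-2.56, -1.82, 0.0]
force: [-0.6, 0.5, -0.3]
opening: 0.0931
gripper_force: 0.0
```

```bash
python3 - <<'E'
from h import *
print(telemetry.read_state()["tool_pos"]);save("w1",grab("wrist"))
E
```

```text
[0.47038959 0.20399074 0.32550429]
```

View pics/w1.png

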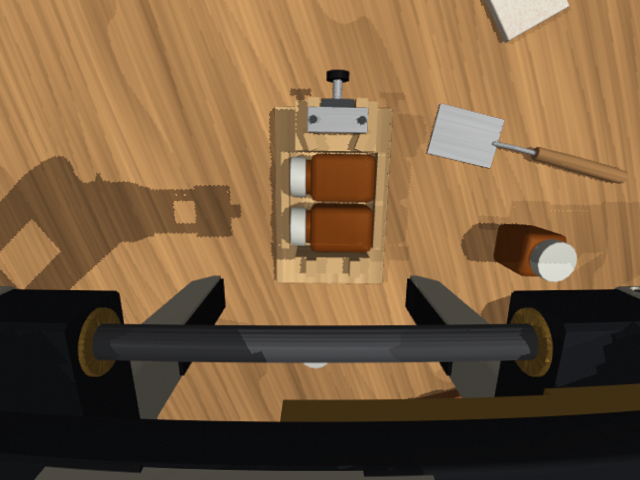

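The wrist view shows the cradle nearly upright. The base spans columns 275–390 and rows 105–283. The strap is at (337,119), the knob at (338,75), and the open post's cheeks are at about (305,265) and (347,265). Next I'll fit it from an orthographic height map.

```bash
cat >> h.py <<'E'
def ortho(g,c,ang,w=.36,h=.36,s=.0005):
    """height map, colour; axes: u=local x, v=-local y about c; ang = world angle of local y"""
    im,d,K,D,T=g;P=cloud(d,K,D,T).reshape(-1,3);a=np.radians(ang)
    ey=np.array([np.cos(a),np.sin(a)]);ex=np.array([ey[1],-ey[0]])
    return P,(P[:,:2]-c)@ex,(P[:,:2]-c)@ey,ex,ey
E
python3 - <<'E'
from h import *
g=load("w1");c=np.array([.5,.24])
P=cloud(*g[1:]);x,y,z=np.moveaxis(P,-1,0)
v,u=np.indices(z.shape)
roi=(u>255)&(u<405)&(v>60)&(v<290)
print("bench",np.nanmedian(z[(u>150)&(u<250)&(v>240)&(v<270)]))
m=roi&(z>.006)&(v>112)
# base left/right edges, per-row extremes
L=[];Rr=[]
for r in range(135,280):
    k=np.where(m[r])[0]; k=k[(k>265)&(k<400)]
    L.append(P[r,k[0],:2]);Rr.append(P[r,k[-1],:2])
def fit(Q):
    vx,vy,a,b=cv2.fitLine(np.array(Q,np.float32),cv2.DIST_HUBER,0,1e-4,1e-4).ravel();d=np.array([vx,vy])*np.sign(vy);return d,np.array([a,b])
for Q in(L,Rr):
    d,p=fit(Q);print("edge ang",np.degrees(np.arctan2(d[1],d[0])),p)
B=[]
for cc in range(285,380):
    k=np.where(m[:,cc])[0];B.append(P[k[-1],cc,:2])
vx=fit(B);print("front edge",np.degrees(np.arctan2(vx[0][1],vx[0][0])),vx[1])
# zoomed undistorted-ish crop + zmap
crop=cv2.resize(g[0][60:290,250:410],None,fx=2.5,fy=2.5,interpolation=2)
zz=np.clip(np.nan_to_num(z[60:290,250:410])/.11*255,0,255).astype(np.uint8)
zz=cv2.resize(cv2.applyColorMap(zz,cv2.COLORMAP_JET),None,fx=2.5,fy=2.5,interpolation=0)
cv2.imwrite("pics/w1c.png",np.hstack([crop,zz]))
E
```

```text
bench 0.0011172937945733152
edge ang 69.87083 [0.42106444 0.22314405]
edge ang 69.85236 [0.561038   0.17467168]
front edge 160.53394 [0.44592375 0.10379826]
```

View pics/w1c.png

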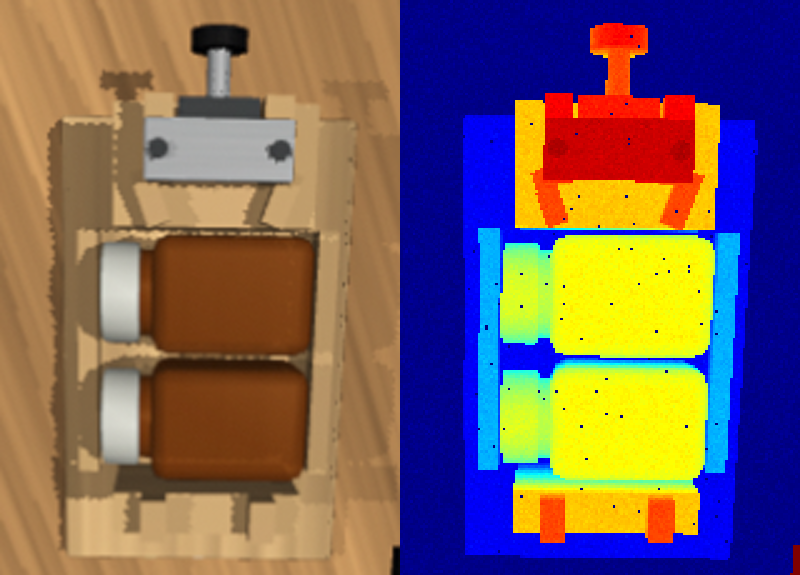

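Left is colour and right is height. The open post's cheeks are red at crop (552,520) and (660,520), the strap at (618,150), the flared cheeks at (548,200) and (682,200), and the stop block behind the strap at (220,105). I'll check the frame against these features.

```bash
cat > frame.py <<'E'
from h import *
g=load("w1");P=cloud(*g[1:]).reshape(-1,3)
a=np.radians(69.9);ey=np.array([np.cos(a),np.sin(a)]);ex=np.array([ey[1],-ey[0]])
mid=(np.array([.42106,.22314])+np.array([.56104,.17467]))/2
C=mid+ey*((np.array([.44592,.10380])-mid)@ey+.118)
E
python3 - <<'E'
from frame import *
print("C",C)
X=(P[:,:2]-C)@ex;Y=(P[:,:2]-C)@ey;Z=P[:,2]
def ext(n,m):print(n,m.sum(),"x",np.percentile(X[m],[1,99]).round(4),"y",np.percentile(Y[m],[1,99]).round(4),"z",np.median(Z[m]).round(4))
I=(abs(X)<.06)
ext("openpost top",I&(abs(Y+.072)<.018)&(abs(Z-.074)<.004))
oc=I&(abs(Y+.072)<.018)&(Z>.082)
ext("cheekL",oc&(X<0));ext("cheekR",oc&(X>0))
ext("keeper ledge",I&(Y>.05)&(Y<.08)&(abs(Z-.074)<.004))
ext("strap",I&(Y>.05)&(Y<.13)&(Z>.096)&(Z<.105)&(abs(X)<.03))
k=I&(Y>.05)&(Y<.078)&(Z>.082)
ext("flareL",k&(X<0));ext("flareR",k&(X>0))
ext("keeper side posts",(abs(X)<.06)&(Y>.06)&(Y<.12)&(abs(Z-.074)<.004))
for lo in(.0,.05):
    ext("jars",(abs(X)<.05)&(abs(Y)<.058)&(Z>.06))
ext("knob screw",(abs(X)<.03)&(Y>.135)&(Y<.2)&(Z>.05))
E
```

```text
C [0.49557877 0.21128046]
openpost top 933 x [-0.0442  0.0441] y [-0.083  -0.0629] z 0.0749
cheekL 183 x [-0.0307 -0.02  ] y [-0.0834 -0.063 ] z 0.0889
cheekR 192 x [0.0194 0.0314] y [-0.0824 -0.0629] z 0.0888
keeper ledge 1103 x [-0.0437  0.0444] y [0.0601 0.0798] z 0.075
strap 1593 x [-0.0293  0.0295] y [0.0786 0.1127] z 0.1019
flareL 158 x [-0.0344 -0.0214] y [0.0604 0.0776] z 0.089
flareR 179 x [0.0202 0.0346] y [0.06   0.0778] z 0.0887
keeper side posts 1773 x [-0.0438  0.0447] y [0.0603 0.1128] z 0.075
jars 63834 x [-0.0486  0.0452] y [-0.0447  0.0458] z 0.417
jars 63834 x [-0.0486  0.0452] y [-0.0447  0.0458] z 0.417
knob screw 145 x [-0.0122  0.0105] y [0.1351 0.141 ] z 0.0943
```

Call:
{"api": "send_rows", "payload": {
  "plan": [
    [[-1,0.05,-0.2,0,0],[-1,0.1,-0.4,0,0],[-1,0.15,-0.6,0,0],[-1,0.2,-0.8,0,0],[-1,0.25,-1,0,0]]
  ]
}}

```text
t: 3.07
tool_pos: [0.5208, 0.0017, 0.3258]
orientation: [2.563, 1.817, 0.001]
force: [0.7, 0.3, 0.4]
opening: 0.093
gripper_force: 0.0
```

Call:
{"api": "send_rows", "payload": {
  "plan": [
    [[-1,0.05,-0.2,0,0.1],[-1,0.1,-0.4,0,0.2],[-1,0.15,-0.6,0,0.27],[-1,0.2,-0.8,0,0.27],[-1,0.25,-1,0,0.27],[-1,0.25,-1,0,0.27],[-1,0.25,-1,0,0.27],[-1,0.25,-1,0,0.27],[-1,0.25,-1,0,0.27],[-1,0.25,-1,0,0.27]]
  ]
}}

```text
t: 3.9
tool_pos: [0.5709, -0.1953, 0.3261]
orientation: [2.283, 2.158, 0.001]
force: [0.8, -0.2, 0.3]
opening: 0.093
gripper_force: 0.0
```

```bash
python3 - <<'E'
from h import *
print(telemetry.read_state()["tool_pos"]);save("w2",grab("wrist"))
E
```

```text
[ 0.57086259 -0.19533276  0.32613184]
```

View pics/w2.png

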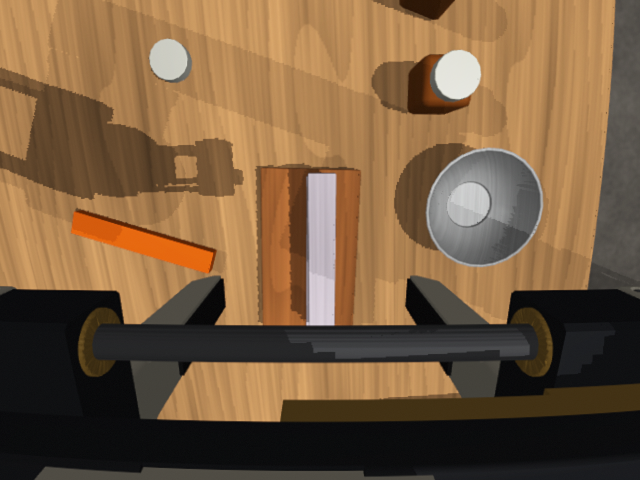

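The near end of the bar, at (321,325), is hidden by the gripper. The bar lies at columns 306–336 with its far end at row 173. I'll step back for a second view.

Call:
{"api": "send_rows", "payload": {
  "plan": [
    [[-1,0,-0.2,0,0],[-1,0,-0.4,0,0],[-1,0,-0.5,0,0],[-1,0,-0.5,0,0],[-1,0,-0.5,0,0],[-1,0,-0.5,0,0],[-1,0,-0.5,0,0]]
  ]
}}

```text
t: 4.53
tool_pos: [0.5711, -0.2951, 0.3261]
orientation: [2.283, 2.157, 0.001]
force: [0.6, 0.5, -0.7]
opening: 0.0924
gripper_force: 0.0
```

```bash
python3 - <<'E'
from h import *
print(telemetry.read_state()["tool_pos"],R.from_rotvec(telemetry.read_state()["orientation"]).as_matrix()[:2,1]);save("w3",grab("wrist"))
for n in("w2","w3"):
    im,d,K,D,T=load(n);P=cloud(d,K,D,T);x,y,z=np.moveaxis(P,-1,0)
    b=(x>.5)&(x<.65)&(y>-.38)&(y<-.12)
    for lo,hi in((.069,.082),(.045,.069),(.03,.047)):
        q=P[b&(z>lo)&(z<hi)];r=cv2.minAreaRect(q[:,:2].astype(np.float32)*1000)
        print(n,lo,len(q),r,"z",np.median(q[:,2]).round(4),"pct x",np.percentile(q[:,0],[2,98]),"y",np.percentile(q[:,1],[.5,99.5]))
# triangulate far end corners by colour/height edge between w2 and w3
pts=[]
for n in("w2","w3"):
    im,d,K,D,T=load(n);P=cloud(d,K,D,T);x,y,z=np.moveaxis(P,-1,0)
    m=((x>.5)&(x<.65)&(y>-.38)&(y<-.12)&(z>.069)&(z<.083))
    vv=np.where(m.sum(1)>10)[0][0];uu=np.where(m[vv+3])[0].mean();pts.append((uu,vv-.5,K,D,T))
r=[(rays([p[:2]],*p[2:])[0],p[4][:3,3]) for p in pts]
A=np.c_[r[0][0],-r[1][0]];t=np.linalg.lstsq(A,r[1][1]-r[0][1],rcond=None)[0]
print("far end tri",r[0][1]+t[0]*r[0][0],r[1][1]+t[1]*r[1][0])
E
```

```text
[ 0.5711342  -0.29509657  0.32608394] [ 0.99838262 -0.0568492 ]
w2 0.069 4012 ((575.8545532226562, -239.65887451171875), (186.9096221923828, 32.04761505126953), 86.9647216796875) z 0.075 pct x [0.55886475 0.59344375] y [-0.33173728 -0.14673612]
w2 0.045 121 ((561.3115844726562, -211.39154052734375), (143.58493041992188, 31.383941650390625), 74.30203247070312) z 0.057 pct x [0.55912344 0.59307339] y [-0.25233845 -0.14504981]
w2 0.03 243 ((556.4844970703125, -266.2311096191406), (167.10736083984375, 2.8033483028411865), 86.484375) z 0.0389 pct x [0.550486   0.55991596] y [-0.34898373 -0.18431982]
w3 0.069 4920 ((575.4815063476562, -245.23269653320312), (197.8484649658203, 32.2086067199707), 86.87313842773438) z 0.0751 pct x [0.55811212 0.5932772 ] y [-0.34289401 -0.14718877]
w3 0.045 94 ((560.8704223632812, -199.27012634277344), (99.90840911865234, 1.2496209144592285), 86.39624786376953) z 0.0566 pct x [0.55840105 0.56446033] y [-0.24861355 -0.14947888]
w3 0.03 209 ((555.56494140625, -280.12237548828125), (146.94032287597656, 2.7474753856658936), 86.36470794677734) z 0.039 pct x [0.55005256 0.55978731] y [-0.35311501 -0.20804817]
far end tri [ 0.58109477 -0.1459232   0.07365063] [ 0.58170222 -0.1459249   0.07366056]
```

Call:
{"api": "send_rows", "payload": {
  "plan": [
    [[-1,0.022,0.15,-0.15,0],[-1,0.022,0.248,-0.3,0],[-1,0.022,0.248,-0.45,0],[-1,0.022,0.248,-0.6,0],[-1,0.022,0.248,-0.7,0],[-1,0.022,0.248,-0.75,0],[-1,0.022,0.248,-0.75,0],[-1,0.022,0.248,-0.75,0],[-1,0.022,0.248,-0.75,0]]
  ]
}}

```text
t: 5.33
tool_pos: [0.5763, -0.2475, 0.1781]
orientation: [2.283, 2.153, 0.002]
force: [1.4, -0.1, 1.2]
opening: 0.093
gripper_force: 0.0
```

Call:
{"api": "send_rows", "payload": {
  "plan": [
    [[-1,0,0,-0.1,0],[-1,0,0,-0.2,0],[-1,0,0,-0.3,0],[-1,0,0,-0.4,0],[-1,0,0,-0.47,0],[-1,0,0,-0.502,0],[-1,0,0,-0.502,0],[-1,0,0,-0.502,0],[-1,0,0,-0.502,0],[-1,0,0,-0.502,0],[-1,0,0,-0.502,0]]
  ]
}}

```text
t: 6.25
tool_pos: [0.576, -0.2476, 0.0766]
orientation: [2.284, 2.154, 0.001]
force: [0.7, -0.1, -0.0]
opening: 0.0928
gripper_force: 0.0
```

Call:
{"api": "send_rows", "payload": {
  "plan": [
    [[0,0,0,0,0],[0.5,0,0,0,0],[1,0,0,0,0],[1,0,0,0,0],[1,0,0,0,0],[1,0,0,0,0],[1,0,0,0,0],[1,0,0,0,0],[1,0,0,0,0],[1,0,0,0,0]]
  ],
  "force": 25
}}

```text
t: 7.08
tool_pos: [0.5752, -0.2471, 0.0752]
orientation: [2.286, 2.155, 0.0]
force: [0.5, -0.1, 0.0]
opening: 0.0312
gripper_force: 25.0
```

Gripped, so I'll lift it.

Call:
{"api": "send_rows", "payload": {
  "plan": [
    [[1,0,0,0.03,0],[1,0,0,0.08,0],[1,0,0,0.15,0],[1,0,0,0.25,0],[1,0,0,0.4,0],[1,0,0,0.55,0],[1,0,0,0.7,0],[1,0,0,0.75,0],[1,0,0,0.75,0],[1,0,0,0.75,0],[1,0,0,0.75,0],[1,0,0,0.75,0]]
  ]
}}

```text
t: 8.08
tool_pos: [0.5739, -0.2465, 0.2222]
orientation: [-2.283, -2.152, 0.002]
force: [-1.1, 0.0, -2.6]
opening: 0.032
gripper_force: 25.0
```

```bash
python3 - <<'E'
from h import *
s=telemetry.read_state();print(s["tool_pos"],s["force"],s["opening"])
M=R.from_rotvec(s["orientation"]).as_matrix();tp=s["tool_pos"]
g=grab("wrist");save("w4",g);P=cloud(*g[1:]);L=(P.reshape(-1,3)-tp)@M   # tool frame
t=load("top0");gt=grab("top");save("top1",gt)
g2=grab("wrist")
v,u=np.indices(P.shape[:2])
m=(abs(L[:,1])<.022)&(abs(L[:,0])<.13)&(L[:,2]>-.012)&(L[:,2]<.012)
q=L[m];print(len(q),np.percentile(q,[1,50,99],axis=0).round(4))
for lo in(.03,.05,.07,.085):
    k=q[(q[:,0]>lo)&(q[:,0]<lo+.02)]
    if len(k):print(lo,len(k),"y mid",np.percentile(k[:,1],[2,98]).mean().round(4),"z",np.median(k[:,2]).round(4))
im,d,K,D,T=gt;Pt=cloud(d,K,D,T);x,y,z=np.moveaxis(Pt,-1,0)
print("pile top now",np.nanmedian(z[(abs(x-.576)<.01)&(abs(y+.18)<.02)]))
c=P[270:330,290:350];cv2.imwrite("pics/w4.png",np.hstack([g[0],gt[0]])[:, :][::1] if 0 else g[0])
E
```

```text
[ 0.57388302 -0.24649706  0.22223683] [-1.05183762  0.00574816 -2.63857053] 0.03197299916561397
21707 [[-0.0503 -0.0169 -0.0067]
 [ 0.0431 -0.      0.0002]
 [ 0.1005  0.0171  0.0021]]
0.03 3265 y mid -0.0003 z 0.0002
0.05 3516 y mid -0.0001 z 0.0002
0.07 3848 y mid -0.0003 z 0.0002
0.085 3323 y mid -0.0003 z 0.0003
pile top now 0.5968480646297493
```

View pics/w4.png

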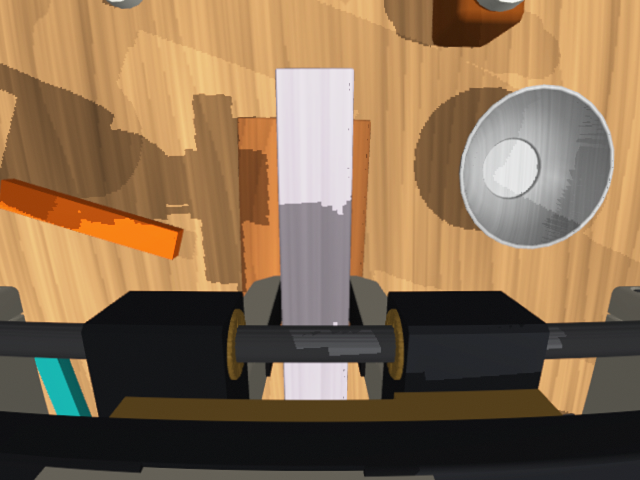

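Held straight and centred; the bar's top is level with the TCP, with its far end at (315,70). I'll carry it to the cradle.

Call:
{"api": "send_rows", "payload": {
  "plan": [
    [[1,-0.03,0.08,0,0],[1,-0.06,0.2,0,0],[1,-0.1,0.35,0,0],[1,-0.14,0.5,0,0],[1,-0.18,0.65,0,0],[1,-0.2,0.8,0,0],[1,-0.22,0.95,0,0],[1,-0.22,1,0,0]]
  ]
}}

```text
t: 8.9
tool_pos: [0.5301, -0.0436, 0.2247]
orientation: [-2.282, -2.156, -0.001]
force: [0.2, 0.4, -2.3]
opening: 0.0317
gripper_force: 25.0
```

Call:
{"api": "send_rows", "payload": {
  "plan": [
    [[1,-0.03,0.1,0,-0.03],[1,-0.06,0.25,0,-0.06],[1,-0.1,0.4,0,-0.1],[1,-0.14,0.55,0,-0.14],[1,-0.18,0.7,0,-0.19],[1,-0.2,0.85,0,-0.24],[1,-0.22,0.95,0,-0.27],[1,-0.22,1,0,-0.279],[1,-0.22,1,0,-0.279],[1,-0.22,1,0,-0.279],[1,-0.22,1,0,-0.279]]
  ]
}}

```text
t: 9.82
tool_pos: [0.4872, 0.1521, 0.2249]
orientation: [2.575, 1.8, -0.001]
force: [0.4, -1.1, -3.3]
opening: 0.0319
gripper_force: 25.0
```

Call:
{"api": "send_rows", "payload": {
  "plan": [
    [[1,-0.012,0.07,0,0],[1,-0.012,0.147,-0.05,0],[1,-0.012,0.147,-0.15,0],[1,-0.012,0.147,-0.25,0],[1,-0.012,0.147,-0.35,0],[1,-0.012,0.147,-0.45,0],[1,-0.012,0.147,-0.5,0],[1,-0.012,0.147,-0.5,0],[1,-0.012,0.147,-0.5,0],[1,-0.012,0.147,-0.5,0],[1,-0.012,0.147,-0.5,0]]
  ]
}}

```text
t: 10.73
tool_pos: [0.4859, 0.1824, 0.127]
orientation: [2.575, 1.799, 0.004]
force: [0.8, 0.8, -2.7]
opening: 0.0319
gripper_force: 25.0
```

```bash
python3 - <<'E'
from h import *
s=telemetry.read_state();print(s["tool_pos"],s["orientation"])
g=grab("wrist");save("w5",g);P=cloud(*g[1:]).reshape(-1,3)
a=np.radians(69.9);ey=np.array([np.cos(a),np.sin(a)]);ex=np.array([ey[1],-ey[0]]);C=np.array([.4952,.2102])
X=(P[:,:2]-C)@ex;Y=(P[:,:2]-C)@ey;Z=P[:,2]
def ext(n,m):print(n,m.sum(),"x",np.percentile(X[m],[1,99]).round(4),"y",np.percentile(Y[m],[1,99]).round(4),"z",np.median(Z[m]).round(4))
ext("bar",(abs(X)<.03)&(Z>.112)&(Z<.135)&(Y<.1))
for lo in(-.01,.02,.05):ext("bar slice",(abs(X)<.03)&(Z>.112)&(Z<.135)&(Y>lo)&(Y<lo+.02))
ext("strap",(abs(X)<.03)&(Y>.06)&(Y<.125)&(Z>.097)&(Z<.106))
k=(abs(X)<.04)&(Y>.05)&(Y<.078)&(Z>.082)&(Z<.094)
ext("flareL",k&(X<0));ext("flareR",k&(X>0))
ext("ledge",(abs(X)<.06)&(Y>.05)&(Y<.12)&(abs(Z-.074)<.004))
E
```

```text
[0.48593721 0.18235691 0.12697909] [2.57458357 1.79863634 0.00400894]
bar 22034 x [-0.0215  0.023 ] y [-0.0796  0.0711] z 0.1268
bar slice 3102 x [-0.0148  0.0164] y [-0.0098  0.0098] z 0.1268
bar slice 3502 x [-0.0145  0.0164] y [0.0203 0.04  ] z 0.1269
bar slice 4001 x [-0.0148  0.0164] y [0.0501 0.0698] z 0.1269
strap 7807 x [-0.0294  0.0294] y [0.0793 0.1085] z 0.102
flareL 748 x [-0.034  -0.0202] y [0.0609 0.0778] z 0.089
flareR 710 x [0.0212 0.0342] y [0.061  0.0779] z 0.0888
ledge 3943 x [-0.0448  0.0448] y [0.0614 0.1138] z 0.075
```

View pics/w5.png

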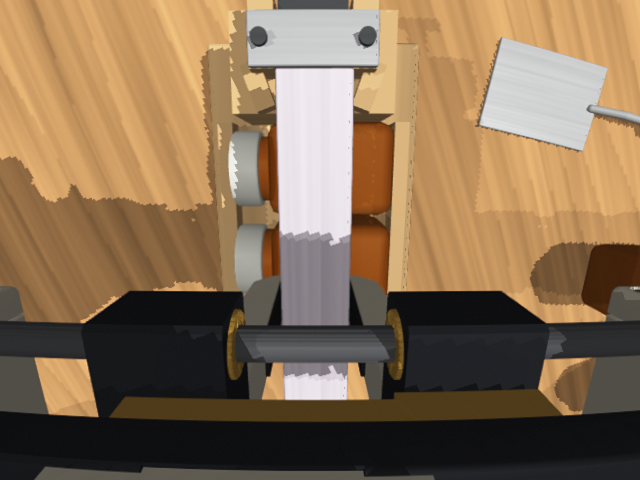

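The bar's leading end (row 68) is just short of the strap and centred between the flared cheeks. I'll lower it.

Call:
{"api": "send_rows", "payload": {
  "plan": [
    [[1,-0.004,0.002,-0.04,0],[1,-0.004,0.002,-0.08,0],[1,-0.004,0.002,-0.11,0],[1,-0.004,0.002,-0.14,0],[1,-0.004,0.002,-0.155,0],[1,-0.004,0.002,-0.155,0],[1,-0.004,0.002,-0.155,0],[1,-0.004,0.002,-0.155,0],[1,-0.004,0.002,-0.155,0]]
  ]
}}

```text
t: 11.53
tool_pos: [0.484, 0.1827, 0.0942]
orientation: [2.575, 1.799, 0.0]
force: [0.7, -0.8, -2.1]
opening: 0.0316
gripper_force: 25.0
```

Call:
{"api": "send_rows", "payload": {
  "plan": [
    [[1,0,0,-0.005,0],[1,0,0,-0.01,0],[1,0,0,-0.014,0],[1,0,0,-0.014,0],[1,0,0,-0.014,0],[1,0,0,-0.014,0]]
  ]
}}

```text
t: 12.03
tool_pos: [0.4842, 0.1827, 0.0931]
orientation: [2.575, 1.799, 0.001]
force: [-6.7, -1.7, 12.0]
opening: 0.0313
gripper_force: 25.0
```

Call:
{"api": "send_rows", "payload": {
  "plan": [
    [[1,0,0,0.004,0],[1,0,0,0.004,0],[0.6,0,0,0.004,0],[0,0,0,0.004,0],[-0.2,0,0,0.004,0],[-0.2,0,0,0.004,0],[-0.2,0,0,0.004,0],[-0.2,0,0,0.004,0],[-0.2,0,0,0.004,0],[-0.2,0,0,0.004,0]]
  ]
}}

```text
t: 12.87
tool_pos: [0.4839, 0.1826, 0.0922]
orientation: [-2.575, -1.799, 0.0]
force: [0.0, -0.6, -0.1]
opening: 0.0561
gripper_force: 0.0
```

```bash
cat > chk.py <<'E'
from h import *
import sys
s=telemetry.read_state();print(s["tool_pos"],s["force"],s["opening"])
a=np.radians(69.9);ey=np.array([np.cos(a),np.sin(a)]);ex=np.array([ey[1],-ey[0]]);C=np.array([.4952,.2102])
print("tcp in cradle",(s["tool_pos"][:2]-C)@ex,(s["tool_pos"][:2]-C)@ey)
g=grab(sys.argv[2]);save(sys.argv[1],g);P=cloud(*g[1:]).reshape(-1,3)
X=(P[:,:2]-C)@ex;Y=(P[:,:2]-C)@ey;Z=P[:,2]
def ext(n,m):
    if m.sum()>5:print(n,m.sum(),"x",np.percentile(X[m],[1,99]).round(4),"y",np.percentile(Y[m],[1,99]).round(4),"z",np.median(Z[m]).round(4))
b=(abs(X)<.019)&(Z>.0905)&(Z<.0965)&(Y<.078)&(Y>-.15)
ext("bar",b)
for lo in np.arange(-.13,.07,.03):ext("slice",b&(Y>lo)&(Y<lo+.02))
E
python3 chk.py w6 wrist
```

```text
[0.48392199 0.18263972 0.09215743] [ 0.00668919 -0.56871663 -0.13735997] 0.056080121502031045
tcp in cradle -0.0011197606710586807 -0.029757501730895967
bar 21290 x [-0.0163  0.0148] y [-0.0793  0.0711] z 0.093
slice 129 x [-0.0158  0.0154] y [-0.0819 -0.08  ] z 0.0929
slice 1114 x [-0.0161  0.0149] y [-0.0699 -0.0601] z 0.0931
slice 2679 x [-0.0161  0.0148] y [-0.0396 -0.0202] z 0.093
slice 3146 x [-0.0165  0.0148] y [-0.0098  0.0098] z 0.093
slice 3590 x [-0.0162  0.0148] y [0.0203 0.0399] z 0.093
slice 4041 x [-0.0163  0.0149] y [0.0503 0.0698] z 0.093
```

The bar is level on both posts, 0.7 mm off the centre line. I'll lift off, close the fingers and go round behind the free end.

Call:
{"api": "send_rows", "payload": {
  "plan": [
    [[-0.2,0,0,0.03,0],[-0.2,0,0,0.1,0],[-0.2,0,0,0.25,0],[-0.2,0,0,0.4,0],[-0.2,0,0,0.5,0],[1,-0.05,-0.15,0.5,0],[1,-0.11,-0.3,0.5,0],[1,-0.16,-0.45,0.5,0],[1,-0.22,-0.612,0.5,0],[1,-0.22,-0.612,0.5,0],[1,-0.22,-0.612,0.5,0],[1,-0.22,-0.612,0.5,0],[1,-0.22,-0.612,0.5,0],[1,-0.22,-0.612,0.5,0]]
  ],
  "force": 20
}}

```text
t: 14.08
tool_pos: [0.4402, 0.0612, 0.1923]
orientation: [-2.574, -1.801, -0.0]
force: [-0.3, -0.3, -0.7]
opening: 0.0021
gripper_force: 0.0
```

```bash
python3 chk.py w7 wrist; python3 chk.py top2 top
```

```text
[0.44017619 0.061182   0.19233402] [-0.32861329 -0.27906709 -0.65181324] 0.002076565202310166
tcp in cradle -0.0004610640620169332 -0.1588514133575665
bar 9707 x [-0.0164  0.0148] y [-0.1262  0.0078] z 0.093
slice 1111 x [-0.0168  0.0147] y [-0.1276 -0.1104] z 0.0931
slice 1334 x [-0.0158  0.0149] y [-0.0999 -0.0802] z 0.093
slice 1397 x [-0.0162  0.0145] y [-0.0695 -0.0501] z 0.093
slice 1519 x [-0.0165  0.0148] y [-0.0398 -0.0202] z 0.0929
slice 1526 x [-0.0164  0.0151] y [-0.0097  0.0087] z 0.0929
[0.4401139  0.06115569 0.19222113] [-0.09902211  0.6082537   0.09024523] 0.0007910868091429774
tcp in cradle -0.0005105146146702858 -0.15889752421461062
bar 228 x [-0.0152  0.0159] y [0.0099 0.0736] z 0.0928
slice 71 x [-0.0152  0.0156] y [0.0203 0.0397] z 0.0929
slice 67 x [-0.015   0.0161] y [0.0507 0.0698] z 0.0926
```

View pics/w7.png

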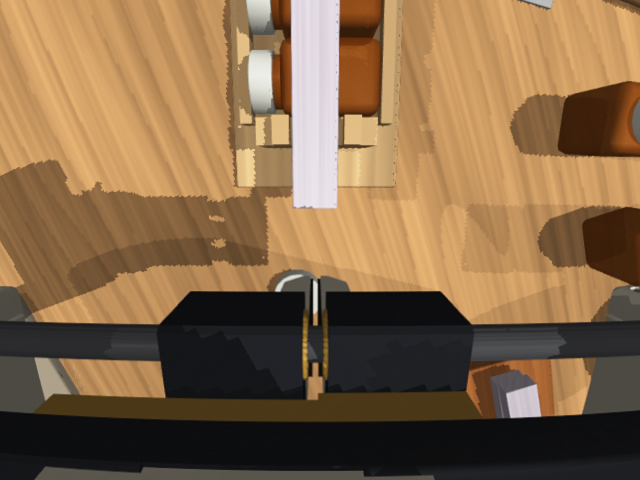

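The free end at (315,207) is clear and centred, and the closed fingers are behind it. Now descend and approach.

Call:
{"api": "send_rows", "payload": {
  "plan": [
    [[1,0,0,-0.12,0],[1,0,0,-0.25,0],[1,0,0,-0.38,0],[1,0,0,-0.48,0],[1,0,0,-0.53,0],[1,0,0,-0.53,0],[1,0,0,-0.53,0],[1,0,0,-0.53,0],[1,0,0,-0.53,0]]
  ]
}}

```text
t: 14.93
tool_pos: [0.4413, 0.0604, 0.088]
orientation: [2.574, 1.799, 0.004]
force: [0.1, 0.2, 0.5]
opening: 0.0004
gripper_force: 0.0
```

Call:
{"api": "send_rows", "payload": {
  "plan": [
    [[1,0.007,0.019,0,0],[1,0.014,0.038,0,0],[1,0.021,0.056,0,0],[1,0.027,0.075,0,0],[1,0.034,0.094,0,0],[1,0.041,0.113,0,0],[1,0.048,0.131,0,0],[1,0.052,0.141,0,0],[1,0.052,0.141,0,0],[1,0.052,0.141,0,0]]
  ]
}}

```text
t: 15.77
tool_pos: [0.4503, 0.0887, 0.0861]
orientation: [-2.575, -1.8, 0.0]
force: [-0.1, 0.9, -0.1]
opening: 0.0005
gripper_force: 0.0
```

Call:
{"api": "send_rows", "payload": {
  "plan": [
    [[1,0.003,0.009,0,0],[1,0.007,0.019,0,0],[1,0.01,0.028,0,0],[1,0.014,0.038,0,0],[1,0.017,0.047,0,0],[1,0.021,0.056,0,0],[1,0.021,0.056,0,0]]
  ]
}}

```text
t: 16.35
tool_pos: [0.4547, 0.1001, 0.0863]
orientation: [-2.575, -1.8, -0.0]
force: [0.6, -0.2, -0.7]
opening: 0.0007
gripper_force: 0.0
```

Call:
{"api": "send_rows", "payload": {
  "plan": [
    [[1,0.002,0.005,0,0],[1,0.003,0.009,0,0],[1,0.005,0.014,0,0],[1,0.007,0.019,0,0],[1,0.009,0.023,0,0],[1,0.009,0.023,0,0]]
  ]
}}

```text
t: 16.85
tool_pos: [0.4565, 0.1044, 0.0863]
orientation: [-2.575, -1.8, -0.0]
force: [0.2, -0.8, -0.1]
opening: 0.0004
gripper_force: 0.2
```

```bash
python3 chk.py w8 wrist; python3 - <<'E'
from frame import *
C=np.array([.4952,.2102]);g=load("w8");P=cloud(*g[1:]).reshape(-1,3);X=(P[:,:2]-C)@ex;Y=(P[:,:2]-C)@ey;Z=P[:,2]
# stop block: behind strap, below strap top; gaps
for lo in np.arange(.076,.135,.004):
    m=(abs(X)<.012)&(Y>lo)&(Y<lo+.004);print(round(lo,3),m.sum(),np.nanmedian(Z[m]).round(4) if m.sum() else None)
E
```

```text
[0.45646584 0.10444263 0.08628908] [ 0.21418553 -0.7633401  -0.14772494] 0.00036676774760152343
tcp in cradle -3.047714550795796e-05 -0.11262750942748523
bar 22998 x [-0.0157  0.0154] y [-0.1021  0.0106] z 0.093
slice 3262 x [-0.0159  0.0154] y [-0.0997 -0.0802] z 0.093
slice 3768 x [-0.0157  0.0154] y [-0.0698 -0.0502] z 0.0931
slice 4282 x [-0.0157  0.0155] y [-0.0399 -0.0202] z 0.093
slice 4710 x [-0.0157  0.0154] y [-0.0098  0.0098] z 0.093
0.076 0 None
0.08 0 None
0.084 0 None
0.088 0 None
0.092 0 None
0.096 0 None
0.1 0 None
0.104 0 None
0.108 0 None
0.112 0 None
0.116 0 None
0.12 0 None
0.124 0 None
0.128 0 None
0.132 0 None
```

The bar is sliding true, with its leading end at about 96 mm. I'll continue in small slow steps.

Call:
{"api": "send_rows", "payload": {
  "plan": [
    [[1,0.001,0.0025,0,0],[1,0.002,0.005,0,0],[1,0.0025,0.007,0,0],[1,0.0035,0.0095,0,0],[1,0.004,0.012,0,0],[1,0.005,0.014,0,0],[1,0.005,0.014,0,0]]
  ]
}}

```text
t: 17.48
tool_pos: [0.4574, 0.1071, 0.0863]
orientation: [-2.575, -1.8, -0.0]
force: [-0.3, -1.4, 1.7]
opening: 0.0004
gripper_force: 0.6
```

Call:
{"api": "send_rows", "payload": {
  "plan": [
    [[1,0.001,0.0025,0,0],[1,0.002,0.005,0,0],[1,0.0025,0.007,0,0],[1,0.0035,0.0095,0,0],[1,0.0035,0.0095,0,0]]
  ]
}}

```text
t: 17.9
tool_pos: [0.4578, 0.1082, 0.0863]
orientation: [2.574, 1.799, -0.002]
force: [-3.2, -6.0, 4.1]
opening: 0.0005
gripper_force: 3.6
```

Call:
{"api": "send_rows", "payload": {
  "plan": [
    [[1,0.001,0.0025,0,0],[1,0.002,0.005,0,0],[1,0.002,0.005,0,0],[1,0.002,0.005,0,0],[1,0.002,0.005,0,0]]
  ]
}}

```text
t: 18.32
tool_pos: [0.4578, 0.1082, 0.0863]
orientation: [2.574, 1.798, -0.005]
force: [-4.6, -11.5, 7.5]
opening: 0.0001
gripper_force: 6.4
```

Call:
{"api": "send_rows", "payload": {
  "plan": [
    [[1,0.0005,0.0015,0,0],[1,0.001,0.003,0,0],[1,0.001,0.003,0,0],[1,0.001,0.003,0,0],[1,0.001,0.003,0,0]]
  ]
}}

```text
t: 18.73
tool_pos: [0.4578, 0.1083, 0.0863]
orientation: [2.574, 1.798, -0.007]
force: [-5.9, -15.5, 8.8]
opening: 0.0007
gripper_force: 8.1
```

Call:
{"api": "send_rows", "payload": {
  "plan": [
    [[1,-0.003,-0.009,0,0],[1,-0.007,-0.019,0,0],[1,-0.02,-0.056,0,0],[1,-0.05,-0.14,0,0],[1,-0.085,-0.24,0,0],[1,-0.085,-0.24,0.2,0],[1,-0.085,-0.24,0.4,0],[1,-0.085,-0.24,0.6,0],[1,-0.085,-0.24,0.8,0],[1,-0.085,-0.24,0.8,0],[1,-0.085,-0.24,0.8,0],[1,-0.085,-0.24,0.8,0]]
  ]
}}

```text
t: 19.73
tool_pos: [0.4415, 0.0625, 0.2458]
orientation: [-2.575, -1.8, -0.0]
force: [0.6, 0.1, -1.2]
opening: 0.0005
gripper_force: 0.0
```

```bash
python3 chk.py w9 wrist; python3 chk.py top3 top; python3 - <<'E'
from frame import *
C=np.array([.4952,.2102])
for n in("w1","w9"):
    g=load(n);P=cloud(*g[1:]).reshape(-1,3);X=(P[:,:2]-C)@ex;Y=(P[:,:2]-C)@ey;Z=P[:,2]
    m=(abs(X)<.02)&(Y>.1)&(Y<.15)&(Z>.08)
    for lo in np.arange(.098,.14,.003):
        k=m&(Y>lo)&(Y<lo+.003);
        if k.sum():print(n,round(lo,3),k.sum(),np.median(Z[k]).round(4))
E
```

```text
[0.44151108 0.06250199 0.24582779] [ 0.56129523  0.14507366 -1.22382577] 0.0004509815826638018
tcp in cradle 0.0003388945706452257 -0.1571530701048572
bar 6533 x [-0.0157  0.0153] y [-0.0988  0.0313] z 0.093
slice 883 x [-0.0157  0.0149] y [-0.0996 -0.0805] z 0.0931
slice 946 x [-0.0154  0.0154] y [-0.0699 -0.0501] z 0.093
slice 998 x [-0.0159  0.0151] y [-0.0397 -0.0202] z 0.0929
slice 1051 x [-0.0157  0.0156] y [-0.0097  0.0098] z 0.0929
slice 688 x [-0.0163  0.0154] y [0.0202 0.0325] z 0.0929
[0.44092188 0.06253083 0.24481163] [-0.08491612 -0.9664433  -0.60798785] 0.00046244077292280063
tcp in cradle -0.00022432993409035487 -0.1573284713571773
bar 164 x [-0.0146  0.0169] y [0.0297 0.0765] z 0.0928
slice 37 x [-0.0138  0.0167] y [0.0279 0.0392] z 0.093
slice 69 x [-0.0146  0.017 ] y [0.0503 0.0699] z 0.0925
w1 0.098 40 0.1022
w1 0.101 114 0.1019
w1 0.104 71 0.0948
w1 0.107 106 0.094
w1 0.11 108 0.0941
w1 0.113 47 0.0937
w1 0.116 30 0.088
w1 0.119 29 0.0882
w1 0.122 29 0.0881
w1 0.125 27 0.0886
w1 0.128 27 0.0882
w1 0.131 71 0.0884
w1 0.134 82 0.0938
w1 0.137 68 0.0939
w1 0.14 51 0.0943
```

View pics/w9.png

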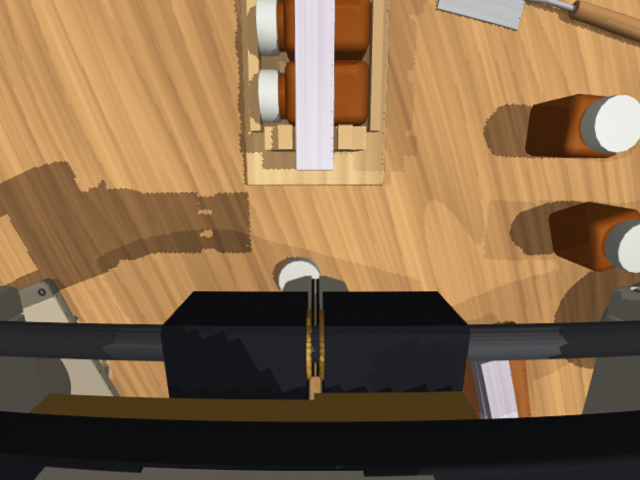

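The bar sits level and centred, with its free end at (315,170). It did not move under a 17 N push, so it is home and released.

```bash
python3 -c "
from plant import order;print(order.close_job())"
```

```text
the job is handed in; nothing more can be done
None
```

The top bar was laid across the cradle posts and slid under the strap until it stopped moving. I held it there at up to about 17 N, then let go. The job was handed in at about 20 s of the 58 s allowed, but no verdict came back, and the stop contact is inferred from the bar not moving, since the strap hid it.

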